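# Switch on the power strip and swipe the lamp dimmer up to full

## Robot

A 6-joint arm with a two-finger parallel gripper is mounted at the origin on the work surface. World frame = base frame: x ahead of the robot, y to its left, z up, the work surface at z = 0. Lengths are in mm, angles in rad, forces in N, time in s.
With the tool pointing down it reaches from about 350 to 775 mm from the base axis. Payload 7.3 kg.
Tool frame: the origin (TCP) lies on the front face of the gripper's body, between the roots of the fingers; the fingertips stand 66 mm ahead of it and the grasp point (between the pads) lies 47 mm ahead of it (bot.tip_extent is the distance from the TCP to the fingertips, in mm); z points along the fingers, y is the line along which they close (so a half turn about z gives the same grasp; the last joint's range is limited). The gripper opens to 92 mm and grips with 3 to 60 N. Pads are 19 mm wide; open, the fingers measure 130 mm over their backs; the gripper's body (75 mm by 190 mm) begins 47 mm behind the grasp point.
Start: joints at [0.985, 0.342, 1.524, -0, 1.275, -0.146], TCP at [223.509, 475.061, 292.241] pointing down, gripper open.
Joint ranges: [-2.53, 2.53], [-0.77, 2.02], [0.04, 2.7], [-1, 4.14], [0.28, 2.66], [-3.11, 3.11]. Speed limits (rad/s): [2.57, 2.57, 3.14, 3.14, 3.14, 3.14].

## Interface

Orientations are given as [roll, pitch, yaw] about the fixed x, y, z axes, in that order (R = Rz(yaw) Ry(pitch) Rx(roll)).
In Python, from plant import readout, viewer, order, bot gives the robot as it stands.
- The arm moves only by the shell command python3 -m creep 'ROWS'. ROWS is text: rows parted by semicolons, each of 7 numbers parted by spaces: the shift along the world's x, y, z in m, then the turn, a rotation vector about the world's x, y, z in rad, then the opening in per cent of the stroke, from 0 (shut) to 100 (fully open). A call has 1 to 8 rows; each row shifts and turns the commanded pose from where the row before left it; what a row does not reach is not made up. A row lasts 1/12 s, in which the tool goes at most 41.7 mm and 7.16 degrees, less where a joint would pass 70% of its speed; a pose out of reach is approached as far as the arm can. A call is refused whole if a number of a shift passes 0.0417 or a number of a turn 0.125, either way. A call with a gripper value outside its range is refused whole. The fingers move at their own pace and stop on an object; the grip force is fixed at half the most. Time passes only in rows, so rows that do not move let the fingers close. It gives the time, the measured TCP pose, the force, the opening and the grip force at its end, in the units of the state.
- readout.get_obs(): the state, without advancing time (a new reading comes with each control period).
- viewer.capture(name): name is "scene" or "top"; returns the picture (420x560x3 uint8, red, green, blue); there is no depth.
- viewer.camera_info(name): a dict with "fx", "fy", "cx", "cy" (pixels), "D" ([k1, k2, p1, p2, k3] as OpenCV has them; the pictures are not rectified), "origin" and "rotation" of the camera in the world. Camera axes: x right, y up, looking along -z (the intrinsics and any distortion apply to the point x, -y, -z); pixel columns grow to the right and rows downward; lengths in mm; the calibration is good to about 2 mm. A picture is of the moment at which its call begins. camera_info takes no time and is no camera call.
- order.close_job(): hands the job in; it is judged then, once.
The state is a dict: "time": time; "joint_positions": joint angles; "dq": joint speeds; "tau": joint torques, N m; "tool_pos": TCP position; "tcp_rot": TCP orientation; "contact_force": force on the tool from outside, world axes, zero at the start; "moment": the same for the moment, N m; "grip_width": finger opening in mm; "finger_force": force on a finger pad.
Only numpy, scipy, OpenCV 4.12 (cv2) and the standard library are available. Lean on these libraries where they do the work, as an engineer would, in place of code of your own. Each camera call takes 0.05 s, during which the arm holds its last target. There are 200 camera calls.

## Task

Press the button on the power strip to switch it on. Then run your closed fingertips lightly along the dimmer console's curved touch bar, following its curve from the narrow end to the wide end without pushing the bar down to its stop. Finish with the fingertips still resting lightly on the wide end; do not shift, pick up or tip the strip or the console, nor the trays, bottle, llama and remote control around them.

Things in the scene. Friction and masses are not known exactly. Their poses are not given: they have to be found in the camera images.
- console: Lamp dimmer console: loose flat aluminium desk unit on a rubber base, about 1.2 kg, 120 mm (x) by 250 mm (y) by 22 mm high. Origin: centre of its underside; z up. On it the black touch bar rises 12 mm: one horizontal arc band of 110 mm radius (centreline) and 105 degrees, bulging to the console's +x, narrow (12 mm wide) at the +y end and widening evenly to 28 mm at the -y end. The bar's flat top is 34 mm above the shelf.
- bar (a joint): How far the touch bar is pressed down (m): 0 up, 0.008 at its stop. The whole bar sinks straight down as one piece on a soft spring: about 1 N to start moving, about 5 N at the stop. Touching it at all counts as contact; 3 to 5 mm down is a good light stroke, and beyond 7.4 mm counts as pushed to its stop.
- switch_top (a point): Centre of the top of the power strip's round red push button (26 mm diameter, the only button), z up. It is pressed straight down 6 mm against a spring (5 N fully down) and springs back.
- switch (a joint): Travel of the power strip's button (m): 0 up, 0.006 fully pressed; the strip switches on when it passes 0.0035.
- strip: Loose white plastic power strip on four rubber feet, about 0.9 kg, 270 mm (x) by 60 mm (y), top face 40 mm above the shelf, with three round flat sockets. The button is in a small housing on top, 100 mm from the strip's centre towards its -x end. Origin: centre of the underside.
- seg1: The first (narrowest) of five equal sections of the touch bar, counted from the narrow end, 40 mm along the arc and about 14 mm wide here; sections join without a gap or mark. Origin: centre of its flat top face; x points along the curve towards the wide end, z up.
- seg2: The second of five equal sections of the touch bar, counted from the narrow end, 40 mm along the arc and about 17 mm wide here; sections join without a gap or mark. Origin: centre of its flat top face; x points along the curve towards the wide end, z up.
- seg3: The third of five equal sections of the touch bar, counted from the narrow end, 40 mm along the arc and about 20 mm wide here; sections join without a gap or mark. Origin: centre of its flat top face; x points along the curve towards the wide end, z up.
- seg4: The fourth of five equal sections of the touch bar, counted from the narrow end, 40 mm along the arc and about 23 mm wide here; sections join without a gap or mark. Origin: centre of its flat top face; x points along the curve towards the wide end, z up.
- seg5: The last (widest) of five equal sections of the touch bar, counted from the narrow end, 40 mm along the arc and about 26 mm wide here; sections join without a gap or mark. Origin: centre of its flat top face; x points along the curve towards the wide end, z up.
- trays: Three blue plastic trays nested in one stack, 162 x 222 x 102 mm over the lips. Bystander, loose. Origin: centre of its underside.
- bottle: Stainless steel bottle with twist cap, 68 mm diameter, 210 mm high. Bystander, loose. Origin: centre of its underside.
- llama: White ceramic llama, about 80 x 30 x 124 mm. Bystander, loose. Origin: centre of its underside.
- remote: Black remote control, 45 x 160 x 16 mm. Bystander, loose. Origin: centre of its underside.

How it is judged (in metres and radians):
On the way, in this order (a step that is already met when the one before it is completed fails the run):
1. the power strip's button is pressed (value of joint switch above 0.0035 m), for 0.04 s.
2. the fingertips touch the first (narrowest) section of the bar (contact force between the fingers and seg1 above 0.2 N and value of joint bar below 0.0074 m), for 0.04 s.
3. the fingertips touch the second section of the bar (contact force between the fingers and seg2 above 0.2 N and value of joint bar below 0.0074 m), for 0.04 s.
4. the fingertips touch the third section of the bar (contact force between the fingers and seg3 above 0.2 N and value of joint bar below 0.0074 m), for 0.04 s.
5. the fingertips touch the fourth section of the bar (contact force between the fingers and seg4 above 0.2 N and value of joint bar below 0.0074 m), for 0.04 s.
6. the fingertips touch the last (widest) section of the bar (contact force between the fingers and seg5 above 0.2 N and value of joint bar below 0.0074 m), for 0.3 s.
At the end, for the whole second after the job is handed in: The fingertips rest on the widest section of the bar with more than 0.2 N, the bar is less than 7.4 mm down, the button is up again, console and strip lie flat within 20 mm of their start, and trays, bottle, llama and remote stand upright within 25 mm of theirs (all of step 6 and value of joint switch below 0.002 m and linear speed of console below 0.02 m/s and distance of each of console, strip from where it was at the start of the episode below 0.02 m and angle between each of console, strip, trays, bottle, llama, remote's own z axis and vertical below 0.1 rad and distance of each of trays, bottle, llama, remote from where it was at the start of the episode below 0.025 m); the arm keeps its last pose, push and grip.
It fails at once if the bar is pushed down to its stop (over 7.4 mm) (not (value of joint bar below 0.0074 m)).
It fails at once if sections that are not neighbours are touched at once (fingers not closed) ((contact force between the fingers and seg1 above 0.2 N and contact force between the fingers and seg3 above 0.2 N) or (contact force between the fingers and seg1 above 0.2 N and contact force between the fingers and seg4 above 0.2 N) or (contact force between the fingers and seg1 above 0.2 N and contact force between the fingers and seg5 above 0.2 N) or (contact force between the fingers and seg2 above 0.2 N and contact force between the fingers and seg4 above 0.2 N) or (contact force between the fingers and seg2 above 0.2 N and contact force between the fingers and seg5 above 0.2 N) or (contact force between the fingers and seg3 above 0.2 N and contact force between the fingers and seg5 above 0.2 N)).
It fails at once if the console is shifted over 20 mm, lifted or tipped (not (distance of console from where it was at the start of the episode below 0.02 m) or not (angle between console's own z axis and vertical below 0.1 rad)).
It fails at once if the power strip is shifted over 20 mm, lifted or tipped (not (distance of strip from where it was at the start of the episode below 0.02 m) or not (angle between strip's own z axis and vertical below 0.1 rad)).
It fails at once if the trays, bottle, llama or remote control is shifted over 25 mm, lifted or tipped ((not (distance of trays from where it was at the start of the episode below 0.025 m) or not (angle between trays's own z axis and vertical below 0.1 rad)) or (not (distance of bottle from where it was at the start of the episode below 0.025 m) or not (angle between bottle's own z axis and vertical below 0.1 rad)) or (not (distance of llama from where it was at the start of the episode below 0.025 m) or not (angle between llama's own z axis and vertical below 0.1 rad)) or (not (distance of remote from where it was at the start of the episode below 0.025 m) or not (angle between remote's own z axis and vertical below 0.1 rad))).
It also fails if it takes over 42 s, if anything falls off the work surface, if the arm or the gripper's body presses on something with over 40 N, if the wrist force passes 120 N, or if a joint passes its speed limit or range.

## Working session

There is one attempt and no reset: what is moved stays moved. The work goes in short steps, Python scripts to look and compute and a shell command to move; the robot and the scene stay as the last step left them, time stands still between calls to the robot, and variables do not carry over. Pictures are saved under pics/ and viewed, at most 10 in all, crops included, and the job is handed in when it is done.

```bash
mkdir -p pics; ls
python3 - <<'E'
from plant import readout, viewer, bot
import cv2
for n in("scene","top"):
    cv2.imwrite(f"pics/{n}0.png",viewer.capture(n)[:,:,::-1]); print(viewer.camera_info(n))
o=readout.get_obs(); print(o, bot.tip_extent)
E
```

```text
pics
{'fx': 387.75800455571016, 'fy': 387.75800455571016, 'cx': 281.09309258010285, 'cy': 207.03457119097038, 'D': array([-0.0784795,  0.       ,  0.       ,  0.       ,  0.       ]), 'origin': array([ 931.08486943, -120.84023072,  754.4324028 ]), 'rotation': array([5.21549291e-01, 6.05267703e-04, 1.27069320e+00])}
{'fx': 468.83498822579367, 'fy': 468.83498822579367, 'cx': 286.5208555313254, 'cy': 206.9195771249897, 'D': array([-0.02007089,  0.        ,  0.        ,  0.        ,  0.        ]), 'origin': array([ 423.51520575,   -9.84021738, 1181.14090106]), 'rotation': array([ 0.09866225,  0.02168888, -1.59892538])}
{'time': 0.1, 'joint_positions': array([ 9.85013058e-01,  3.42641993e-01,  1.52490583e+00,  2.86957150e-06,
        1.27541810e+00, -1.46030685e-01]), 'dq': array([ 0.00082733,  0.00150246, -0.0039476 ,  0.00112688,  0.00155154,
        0.00070319]), 'tau': array([ 1.68677190e-03, -4.32008529e+01, -2.44692868e+01,  7.18220067e-02,
        5.27566276e-02, -5.88615740e-05]), 'tool_pos': array([223.3420804 , 474.82312978, 291.62561132]), 'tcp_rot': array([-3.14023440e+00, -2.02541789e-04,  2.70183909e+00]), 'contact_force': array([-0.66743824, -0.27735162, -0.24346924]), 'moment': array([-0.0269191 ,  0.03678812, -0.02495912]), 'finger_force': 0.0, 'grip_width': 91.67181913378965} 65.5
```

View pics/top0.png

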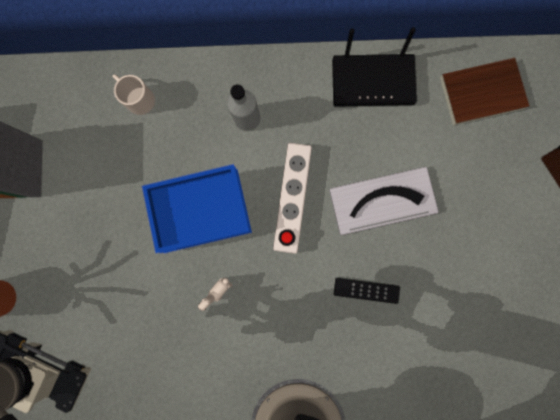

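View pics/scene0.png

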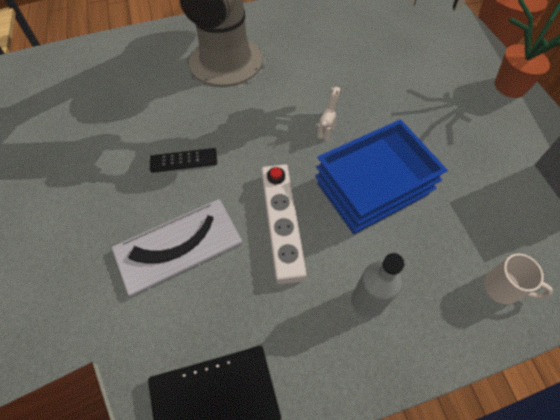

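The top view shows the red button at about (287,238). The touch bar runs from its narrow end near (353,215) to its wide end near (423,200). In the scene view the button is at (276,175), and the bar's narrow end is at (211,218) and wide end at (133,257). Next I'll turn these pixels into positions.

```bash
cat > h.py <<'E'
import numpy as np, cv2
from scipy.spatial.transform import Rotation as R
from scipy.optimize import least_squares
from plant import viewer
def rays(n,px):
    c=viewer.camera_info(n); K=np.array([[c['fx'],0,c['cx']],[0,c['fy'],c['cy']],[0,0,1]])
    u=cv2.undistortPoints(np.float64(px).reshape(-1,1,2),K,c['D'])[:,0]
    d=np.c_[u[:,0],-u[:,1],-np.ones(len(u))]
    return c['origin'],R.from_euler('xyz',c['rotation']).apply(d)
def cast(n,px,z):
    o,d=rays(n,px); return o+d*((z-o[2])/d[:,2])[:,None]
def blob(m,near):
    k,l,s,c=cv2.connectedComponentsWithStats(m.astype(np.uint8))
    i=min((i for i in range(1,k) if s[i,4]>40),key=lambda i:np.hypot(*(c[i]-near)))
    y,x=np.where(l==i); return np.c_[x,y],c[i]
E
python3 - <<'E'
from h import *
red={};
for n,rb,bb,con in(("scene",(276,175),(175,245),(178,247)),("top",(287,238),(388,195),(384,200))):
    im=cv2.imread(f"pics/{n}0.png").astype(int)
    p,c=blob((im[:,:,2]>120)&(im[:,:,1]<70)&(im[:,:,0]<70),rb); red[n]=c; print(n,"red",c,len(p),cast(n,[c],50)[0].round(1),cast(n,[c],60)[0].round(1))
    p,c=blob(im.max(2)<75,bb); W=cast(n,p,34)[:,:2]; print("bar",len(p),W.mean(0).round(1))
    # polar fit, R=110
    c0=W.mean(0)-[95,0]
    for _ in range(20):
        v=W-c0;a=np.arctan2(v[:,1],v[:,0]);r=np.hypot(*v.T)
        b=np.digitize(a,np.linspace(a.min(),a.max(),31)[1:-1])
        M=np.array([[a[b==i].mean(),(r[b==i].max()+r[b==i].min())/2,np.ptp(r[b==i])] for i in range(1,29)])
        P=c0+M[:,1:2]*np.c_[np.cos(M[:,0]),np.sin(M[:,0])]
        f=least_squares(lambda c:np.hypot(*(P-c).T)-110,c0); c0=f.x
    print("centre",c0.round(1),"ang deg",np.degrees([a.min(),a.max()]).round(1),"res",np.abs(f.fun).max().round(1),"w",M[::5,2].round(1))
    print("free R",least_squares(lambda q:np.hypot(*(P-q[:2]).T)-q[2],[*c0,110]).x.round(1))
    m=im.min(2)>110
    p,_=blob(m,con); h=cv2.convexHull(p.astype(np.float32)); q=cv2.boxPoints(cv2.minAreaRect(cast(n,h[:,0],22)[:,:2].astype(np.float32))); print("console",q.round(0).tolist(),q.mean(0).round(1))
o1,d1=rays("scene",[red["scene"]]);o2,d2=rays("top",[red["top"]])
A=np.c_[d1[0],-d2[0]];t=np.linalg.lstsq(A,o2-o1,rcond=None)[0]
print("button",o1+d1[0]*t[0],o2+d2[0]*t[1])
E
```

```text
scene red [275.90588235 172.07058824] 85 [455.7  13.8  50. ] [462.4  11.9  60. ]
bar 976 [ 560.4 -242.8]
centre [ 463.7 -248.5] ang deg [-42.2  63.9] res 0.7 w [26.9 24.1 23.9 20.7 17.7 14.9]
free R [ 464.4 -248.4  109.3]
console [[338.0, -374.0], [754.0, -385.0], [774.0, 348.0], [358.0, 360.0]] [555.9 -12.9]
top red [286.35227273 237.09090909] 88 [463.1  14.   50. ] [462.8  13.8  60. ]
bar 611 [ 557.7 -242.7]
centre [ 461.2 -245.9] ang deg [-41.3  62.7] res 0.9 w [26.9 23.6 19.8 15.6 14.3 11.8]
free R [ 461.9 -245.8  109.4]
console [[283.0, 426.0], [352.0, -482.0], [812.0, -447.0], [743.0, 461.0]] [547.6 -10.2]
button [462.33657908  11.93435813  59.85104651] [462.781108    13.78971485  59.90571549]
```

The two views agree on the button top at about (462.5, 13, 60). The bar's arc centre is about (461.5, −246), spanning roughly −42° to +63°. I'll close the gripper and move above the button.

```bash
python3 -m creep '0.017 -0.033 0 0 0 0 0;0.017 -0.033 0 0 0 0 0;0.017 -0.033 0 0 0 0 0;0.017 -0.033 0 0 0 0 0;0.017 -0.033 0 0 0 0 0;0.017 -0.033 0 0 0 0 0;0.017 -0.033 0 0 0 0 0;0.017 -0.033 0 0 0 0 0'
python3 -m creep '0.017 -0.033 0 0 0 0 0;0.017 -0.033 0 0 0 0 0;0.017 -0.033 0 0 0 0 0;0.017 -0.033 0 0 0 0 0;0.017 -0.033 -0.02 0 0 0 0;0.017 -0.033 -0.03 0 0 0 0;0 0 -0.03 0 0 0 0;0 0 0 0 0 0 0'
```

```text
time: 0.77
tool_pos: [359.7, 209.4, 292.1]
tcp_rot: [-3.142, -0.0, 2.702]
contact_force: [0.8, 0.2, 0.2]
grip_width: 43.2
finger_force: 0.0
time: 1.43
tool_pos: [456.9, 16.4, 211.5]
tcp_rot: [-3.139, -0.01, 2.698]
contact_force: [-1.7, 1.5, 0.1]
grip_width: 0.6
finger_force: 0.0
```

```bash
python3 -m creep '0 0 -0.03 0 0 0 0;0 0 -0.03 0 0 0 0;0 0 -0.015 0 0 0 0;0 0 0 0 0 0 0;0 0 0 0 0 0 0;0 0 0 0 0 0 0'
python3 - <<'E'
from h import *
for n in("scene","top"): cv2.imwrite(f"pics/{n}1.png",viewer.capture(n)[:,:,::-1])
a=cv2.imread("pics/scene1.png")[100:300,80:360];b=cv2.imread("pics/top1.png")[130:330,180:460]
cv2.imwrite("pics/c1.png",cv2.resize(np.vstack([a,b]),None,fx=1.45,fy=1.45))
E
```

```text
time: 1.93
tool_pos: [460.0, 18.1, 142.9]
tcp_rot: [3.141, 0.002, 2.703]
contact_force: [0.7, 0.2, 0.5]
grip_width: 0.3
finger_force: 0.0
```

View pics/c1.png

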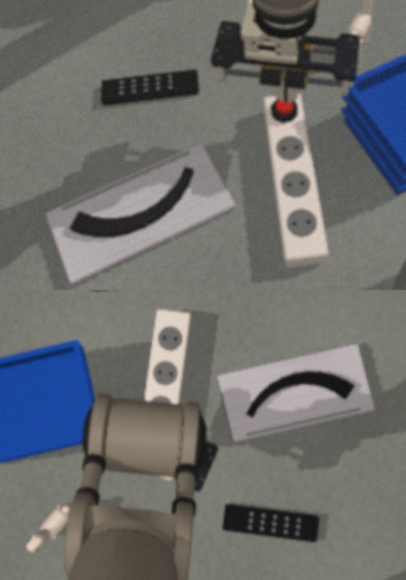

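The fingertips are right above the red button (crop pixel (285,108)). I'll correct the offset and press.

```bash
python3 -m creep '0.0025 -0.005 0 0 0 0 0;0 0 -0.01 0 0 0 0;0 0 0 0 0 0 0;0 0 0 0 0 0 0;0 0 0 0 0 0 0'
python3 -m creep '0 0 -0.004 0 0 0 0;0 0 -0.003 0 0 0 0;0 0 0 0 0 0 0;0 0 0 0 0 0 0;0 0 0 0 0 0 0'
python3 -m creep '0 0 -0.003 0 0 0 0;0 0 0 0 0 0 0;0 0 0 0 0 0 0;0 0 0 0 0 0 0'
```

```text
time: 2.45
tool_pos: [461.8, 12.5, 131.8]
tcp_rot: [3.141, 0.0, 2.702]
contact_force: [0.2, 0.2, -0.3]
grip_width: 0.6
finger_force: 0.0
time: 2.87
tool_pos: [462.2, 12.5, 124.6]
tcp_rot: [3.141, 0.001, 2.702]
contact_force: [2.1, -0.6, 3.7]
grip_width: 0.3
finger_force: 1.6
time: 3.2
tool_pos: [462.2, 12.5, 121.7]
tcp_rot: [3.141, 0.002, 2.702]
contact_force: [1.6, -1.0, 6.9]
grip_width: 0.1
finger_force: 3.5
```

```bash
python3 -m creep '0 0 -0.002 0 0 0 0;0 0 0 0 0 0 0;0 0 0 0 0 0 0;0 0 0 0 0 0 0'
python3 - <<'E'
from h import *
cv2.imwrite("pics/c2.png",cv2.resize(viewer.capture("scene")[130:230,220:340,::-1],None,fx=5,fy=5))
E
```

```text
time: 3.53
tool_pos: [462.2, 12.6, 121.3]
tcp_rot: [3.141, 0.003, 2.702]
contact_force: [-4.4, -0.2, 25.7]
grip_width: 0.8
finger_force: 12.7
```

View pics/c2.png

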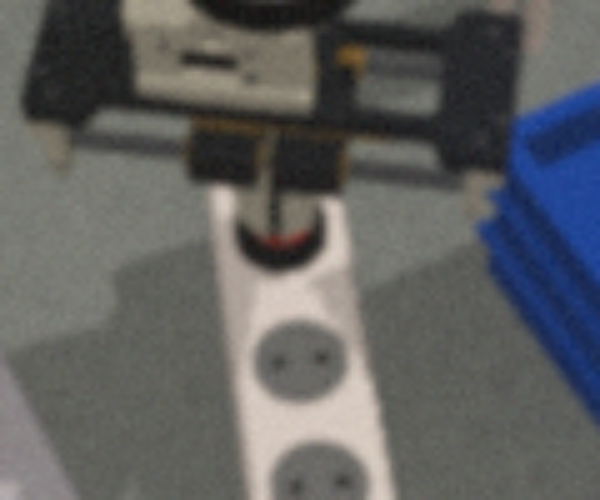

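The button bottomed out: the force jumped to 26 N, and the crop shows the fingertips centred on the button. I'll release it and go to the narrow end of the bar.

```bash
python3 -m creep '0 0 0.02 0 0 0 0;0 0 0.03 0 0 0 0;0.012 -0.034 0 0 0 0 0;0.012 -0.034 0 0 0 0 0;0.012 -0.034 0 0 0 0 0;0.012 -0.034 0 0 0 0 0;0.012 -0.031 0 0 0 0 0;0 0 0 0 0 0 0'
python3 -m creep '0 0 -0.03 0 0 0 0;0 0 -0.02 0 0 0 0;0 0 0 0 0 0 0;0 0 0 0 0 0 0;0 0 0 0 0 0 0'
python3 - <<'E'
from h import *
a=viewer.capture("scene")[150:320,80:280,::-1];b=viewer.capture("top")[130:300,300:500,::-1]
cv2.imwrite("pics/c3.png",cv2.resize(np.hstack([a,b]),None,fx=2,fy=2))
E
```

```text
time: 4.25
tool_pos: [523.0, -159.4, 168.7]
tcp_rot: [-3.14, 0.002, 2.698]
contact_force: [-1.0, 0.9, 0.2]
grip_width: 0.7
finger_force: 0.0
time: 4.67
tool_pos: [521.8, -154.1, 119.9]
tcp_rot: [3.141, 0.0, 2.702]
contact_force: [0.3, 0.1, -0.3]
grip_width: 0.5
finger_force: 0.0
```

View pics/c3.png

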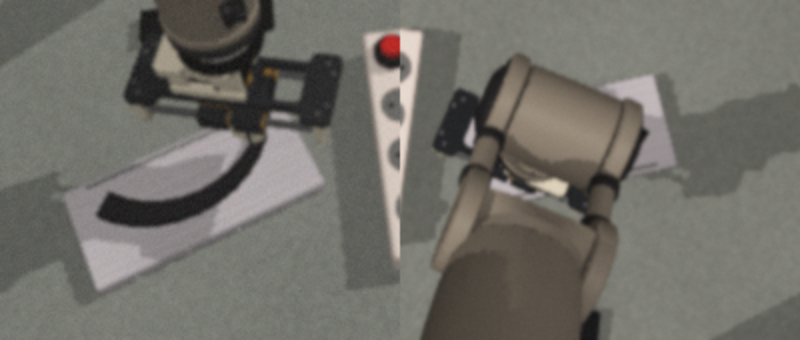

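The fingertips are directly over the narrow end, so I'll descend gently.

```bash
python3 -m creep '0 0 -0.01 0 0 0 0;0 0 -0.006 0 0 0 0;0 0 0 0 0 0 0;0 0 0 0 0 0 0;0 0 0 0 0 0 0'
for i in 1 2; do python3 -m creep '0 0 -0.002 0 0 0 0;0 0 0 0 0 0 0;0 0 0 0 0 0 0;0 0 0 0 0 0 0'; done
```

```text
time: 5.18
tool_pos: [521.7, -154.3, 103.3]
tcp_rot: [3.141, -0.0, 2.702]
contact_force: [0.1, 0.2, 0.1]
grip_width: 0.2
finger_force: 0.0
time: 5.52
tool_pos: [521.7, -154.4, 101.4]
tcp_rot: [3.142, 0.0, 2.702]
contact_force: [0.4, -1.2, -0.1]
grip_width: 0.6
finger_force: 0.0
time: 5.85
tool_pos: [521.8, -154.4, 99.4]
tcp_rot: [3.142, 0.0, 2.702]
contact_force: [1.6, 0.3, 0.1]
grip_width: 0.6
finger_force: 0.5
```

Run:
```python
from plant import readout
import numpy as np
print(readout.get_obs()['tool_pos'],readout.get_obs()['contact_force'])
p=None
for t in np.arange(56,-35,-5):
    q=np.array([461.5+110*np.cos(np.radians(t)),-246+110*np.sin(np.radians(t))]); print(t,q.round(1),None if p is None else (q-p).round(1)); p=q
```

```text
[ 521.79442744 -154.40845824   99.41488131] [1.58663467 0.26615855 0.10546636]
56 [ 523.  -154.8] None
51 [ 530.7 -160.5] [ 7.7 -5.7]
46 [ 537.9 -166.9] [ 7.2 -6.4]
41 [ 544.5 -173.8] [ 6.6 -7. ]
36 [ 550.5 -181.3] [ 6.  -7.5]
31 [ 555.8 -189.3] [ 5.3 -8. ]
26 [ 560.4 -197.8] [ 4.6 -8.4]
21 [ 564.2 -206.6] [ 3.8 -8.8]
16 [ 567.2 -215.7] [ 3.  -9.1]
11 [ 569.5 -225. ] [ 2.2 -9.3]
6 [ 570.9 -234.5] [ 1.4 -9.5]
1 [ 571.5 -244.1] [ 0.6 -9.6]
-4 [ 571.2 -253.7] [-0.3 -9.6]
-9 [ 570.1 -263.2] [-1.1 -9.5]
-14 [ 568.2 -272.6] [-1.9 -9.4]
-19 [ 565.5 -281.8] [-2.7 -9.2]
-24 [ 562.  -290.7] [-3.5 -8.9]
-29 [ 557.7 -299.3] [-4.3 -8.6]
-34 [ 552.7 -307.5] [-5.  -8.2]
```

```bash
for i in 1 2; do python3 -m creep '0 0 -0.002 0 0 0 0;0 0 0 0 0 0 0;0 0 0 0 0 0 0;0 0 0 0 0 0 0'; done
```

```text
time: 6.18
tool_pos: [521.8, -154.4, 97.4]
tcp_rot: [3.141, 0.0, 2.702]
contact_force: [1.2, 0.9, 2.4]
grip_width: 0.5
finger_force: 1.0
time: 6.52
tool_pos: [521.8, -154.4, 95.4]
tcp_rot: [3.142, 0.0, 2.702]
contact_force: [0.4, -0.0, 3.9]
grip_width: 0.5
finger_force: 1.5
```

The bar is about 4 mm down at roughly 3 N. I'll stroke along the curve, turning the tool with the tangent.

```bash
python3 -m creep '0.004 -0.003 0 0 0 -0.0436 0;0.004 -0.003 0 0 0 -0.0436 0;0.004 -0.0032 0 0 0 -0.0436 0;0.0037 -0.0032 0 0 0 -0.0436 0;0.0033 -0.0035 0 0 0 -0.0436 0;0.0033 -0.0035 0 0 0 -0.0436 0;0 0 0 0 0 0 0;0 0 0 0 0 0 0'
```

```text
time: 7.18
tool_pos: [543.8, -173.9, 95.2]
tcp_rot: [-3.141, 0.0, 2.441]
contact_force: [-0.7, -1.2, 2.5]
grip_width: 0.7
finger_force: 1.5
```

```bash
python3 -m creep '0.0032 -0.0037 0 0 0 -0.0436 0;0.0031 -0.0038 0 0 0 -0.0436 0;0.0029 -0.004 0 0 0 -0.0436 0;0.0027 -0.004 0 0 0 -0.0436 0;0.0025 -0.0042 0 0 0 -0.0436 0;0.0022 -0.0042 0 0 0 -0.0436 0;0 0 0 0 0 0 0;0 0 0 0 0 0 0'
python3 -m creep '0.002 -0.0044 0 0 0 -0.0436 0;0.0018 -0.0044 0 0 0 -0.0436 0;0.0016 -0.0045 0 0 0 -0.0436 0;0.0014 -0.0046 0 0 0 -0.0436 0;0.0012 -0.0046 0 0 0 -0.0436 0;0.001 -0.0047 0 0 0 -0.0436 0;0 0 0 0 0 0 0;0 0 0 0 0 0 0'
```

```text
time: 7.85
tool_pos: [560.5, -197.8, 95.3]
tcp_rot: [-3.142, 0.0, 2.181]
contact_force: [-0.6, -1.3, 2.6]
grip_width: 0.4
finger_force: 1.5
time: 8.52
tool_pos: [569.5, -225.0, 95.4]
tcp_rot: [3.141, 0.001, 1.919]
contact_force: [-0.3, -1.1, 2.1]
grip_width: 0.4
finger_force: 1.5
```

Run:
```python
from h import *
a=viewer.capture("scene")[150:320,80:300,::-1]
cv2.imwrite("pics/c4.png",cv2.resize(a,None,fx=3,fy=3))
```

```text
(no output)
```

View pics/c4.png

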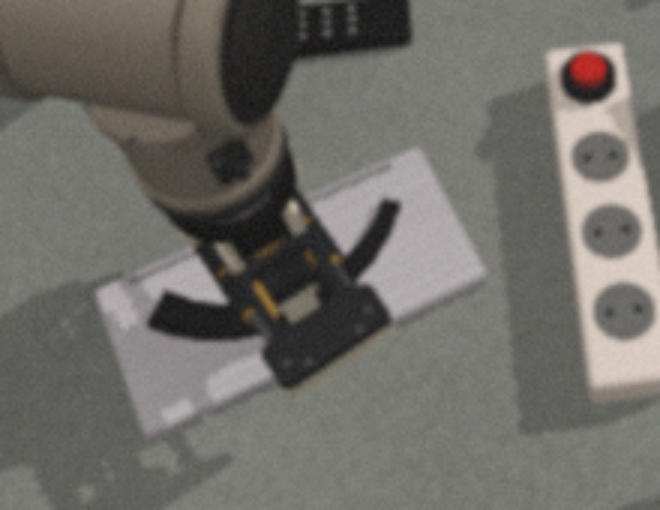

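The fingers sit over the middle of the bar, the button is up again, and the console looks unmoved. I'll carry on.

```bash
python3 -m creep '0.0008 -0.0047 0 0 0 -0.0436 0;0.0006 -0.0048 0 0 0 -0.0436 0;0.0004 -0.0048 0 0 0 -0.0436 0;0.0002 -0.0048 0 0 0 -0.0436 0;-0.0001 -0.0048 0 0 0 -0.0436 0;-0.0002 -0.0048 0 0 0 -0.0436 0;0 0 0 0 0 0 0;0 0 0 0 0 0 0'
python3 -m creep '-0.0004 -0.0048 0 0 0 -0.0436 0;-0.0007 -0.0048 0 0 0 -0.0436 0;-0.0009 -0.0047 0 0 0 -0.0436 0;-0.001 -0.0047 0 0 0 -0.0436 0;-0.0013 -0.0046 0 0 0 -0.0436 0;-0.0014 -0.0045 0 0 0 -0.0436 0;0 0 0 0 0 0 0;0 0 0 0 0 0 0'
python3 -m creep '-0.0017 -0.0045 0 0 0 -0.0436 0;-0.0018 -0.0044 0 0 0 -0.0436 0;-0.0021 -0.0043 0 0 0 -0.0436 0;-0.0022 -0.0043 0 0 0 -0.0436 0;-0.0024 -0.0042 0 0 0 -0.0436 0;-0.0012 -0.002 0 0 0 -0.02 0;0 0 0 0 0 0 0;0 0 0 0 0 0 0'
python3 -m creep '0 0 0 0 0 0 0;0 0 0 0 0 0 0;0 0 0 0 0 0 0;0 0 0 0 0 0 0;0 0 0 0 0 0 0;0 0 0 0 0 0 0'
python3 - <<'E'
from h import *
a=viewer.capture("scene")[150:320,80:300,::-1]
cv2.imwrite("pics/c5.png",cv2.resize(a,None,fx=3,fy=3))
E
```

```text
time: 9.23
tool_pos: [571.2, -253.6, 95.4]
tcp_rot: [3.141, 0.001, 1.658]
contact_force: [0.0, -0.6, 3.4]
grip_width: 0.6
finger_force: 1.5
time: 9.9
tool_pos: [565.5, -281.7, 95.4]
tcp_rot: [3.141, 0.001, 1.396]
contact_force: [-0.9, -0.0, 2.8]
grip_width: 0.4
finger_force: 1.5
time: 10.57
tool_pos: [554.2, -305.3, 95.4]
tcp_rot: [3.141, 0.0, 1.158]
contact_force: [-0.4, 0.4, 2.1]
grip_width: 0.7
finger_force: 1.5
time: 11.07
tool_pos: [554.2, -305.3, 95.3]
tcp_rot: [3.142, -0.0, 1.156]
contact_force: [-0.3, 0.0, 3.2]
grip_width: 0.4
finger_force: 1.5
```

View pics/c5.png

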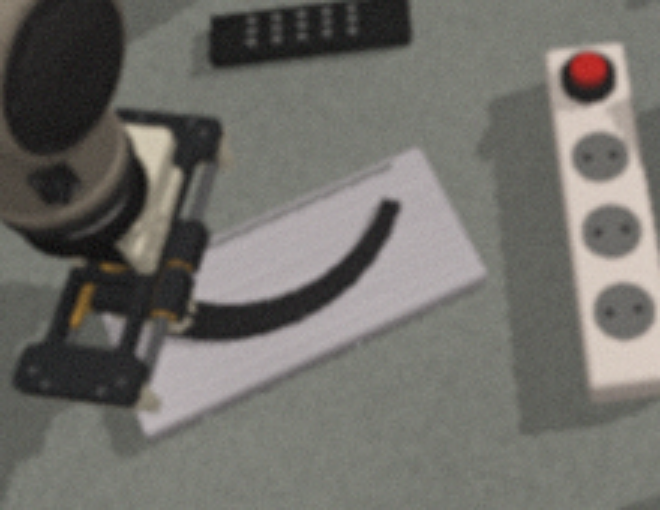

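The fingers rest on the wide end with about 3 N of contact force, and nothing else has moved. Handing in.

```bash
python3 -c "
from plant import order
print(order.close_job())"
```

```text
the job is handed in; nothing more can be done
None
```

I pressed the strip's button fully, stroked the touch bar from its narrow end to its wide end at about 3 N (roughly 4 mm down), and handed the job in at about 11 s with the fingertips resting on the widest section; no verdict came back.

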